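# Swap the finished figure for the next blank and hold it down on the spring seat

### The arm

A 6-joint arm with a two-finger parallel gripper is mounted at the origin on a cart in front of the work surface, level with it; the furniture and walls round the work are solid. World frame = base frame: x ahead of the robot, y to its left, z up, the work surface at z = 0. Lengths are in mm, angles in rad, forces in N, time in s.
With the tool pointing down it reaches from about 300 to 825 mm from the base axis. Payload 5.4 kg.
Tool frame: the origin (TCP) lies midway between the tips of the shut fingers; the grasp point (between the pads) lies 19 mm behind it (grip_point_offset is the distance from the TCP to the grasp point, in mm); z points along the fingers, x is the direction in which the jaws open and shut, and the axes are right-handed (so a half turn about z gives the same grasp; the last joint's range is limited). The gripper opens to 92 mm and grips with 3 to 60 N. Pads are 20 mm wide; open, the fingers measure 128 mm over their backs; the gripper's body (75 mm by 189 mm) begins 69 mm behind the grasp point.
Start: joints at [-1.506, 0.158, 1.597, -0, 1.386, -0.21], TCP at [156.005, -553.415, 214.601] pointing down, gripper open.
Joint ranges: [-2.91, 2.91], [-0.94, 2.29], [0.18, 2.7], [-1.29, 4.43], [0.17, 2.64], [-3, 3]. Speed limits (rad/s): [2.57, 2.57, 3.14, 3.14, 3.14, 3.14].

### API

Orientations are given as [roll, pitch, yaw] about the fixed x, y, z axes, in that order (R = Rz(yaw) Ry(pitch) Rx(roll)).
In Python, from cell import * gives the robot as it stands.
- The arm moves only by the tool send_rows, never from a script. Its argument "targets" is a list of rows, each a list of 7 numbers: the shift along the world's x, y, z in m, then the turn, a rotation vector about the world's x, y, z in rad, then the closure, from 0 (fully open) to 1 (shut). A call has 1 to 12 rows; each row shifts and turns the commanded pose from where the row before left it; what a row does not reach is not made up. A row lasts 1/12 s, in which the tool goes at most 41.7 mm and 7.16 degrees, less where a joint would pass 70% of its speed; a pose out of reach is approached as far as the arm can. A call is refused whole if a number of a shift passes 0.0417 or a number of a turn 0.125, either way. A call with a gripper value outside its range is refused whole. The fingers move at their own pace and stop on an object; "newtons" is the grip in N (left out, the last holds). Time passes only in rows, so rows that do not move let the fingers close. It gives the time, the measured TCP pose, the force and the opening at its end, in the units of the state.
- observe(): the state, without advancing time (a new reading comes with each control period).
- snapshot(name): name is "scene" or "side" or "wrist"; returns (picture, depth): 400x640x3 uint8, red, green, blue; 400x640 float32, mm along the optical axis (not along the pixel's ray), 0 where there is no reading.
- get_calibration(name): a dict with "fx", "fy", "cx", "cy" (pixels), "R" (3x3) and "t" (3): a world point X has camera coordinates R X + t. Camera axes: x right, y down, z forward; pixel columns grow to the right and rows downward; lengths in mm; the calibration is good to about 2 mm. The wrist camera is an equidistant fisheye: a pixel r from the principal point sees the ray r / f radians off the axis. A picture is of the moment at which its call begins: read the wrist's pose just before it. get_calibration takes no time and is no camera call; for the wrist camera it gives the pose at the moment of the call.
- close_job(): hands the job in, once; it reports no verdict.
The state is a dict: "time_s": time; "q": joint angles; "dq": joint speeds; "joint_torque": joint torques, N m; "position": TCP position; "ee_rot": TCP orientation; "ft_force": force on the tool from outside, world axes, zero at the start; "moment": the same for the moment, N m; "grip_width": opening from 0.0 (shut) to 1.0 (fully open).
Only numpy, scipy, OpenCV 4.12 (cv2) and the standard library are available. Lean on these libraries where they do the work, as an engineer would, in place of code of your own. Each camera call takes 0.05 s, during which the arm holds its last target.

### The job

Take the finished carved figure out of the shallow steel catch tray and stand it upright in the wooden tote, leaving the figure already stored there standing. Then take the plain stone cylinder from the tray, lower it upright between the four guide posts of the spring seat and press it down against the sprung plunger until it sits fully home on the steel seat ring. Finish while still holding it pressed home there with a light, firm push: do not let go, the spring would lift it again, and do not lean on it heavily.

Things in the scene. Friction and masses are not known exactly. Their poses are not given: they have to be found in the camera images.
- catch_tray: shallow open steel tray, 170 x 260 mm (its x, y), 25 mm high, walls and floor 4 mm thick, fixed to the desk. Origin: centre of its underside, z up. The finished figure and the blank stand in it about 65 mm either side of the middle along its y, either way round
- tote: open wooden box, 170 x 260 mm (its x, y), 55 mm high, walls and floor 8 mm thick, fixed to the desk. Origin: centre of its underside, z up. One carved figure is already stored in it, about 70 mm from the middle on its +y side; its -y side is empty. Tote and tray may stand on either side of the spring seat
- finished_figure: small carved pale stone figure standing in the catch tray, 55 x 58 mm (its x, y) and 141 mm tall, 0.45 to 0.67 kg. Origin: centre of its underside, z up. The body is about 51 mm wide along its x and 56 mm along its y between 66 and 98 mm up; the narrower head (40 x 46 mm) is above that
- stored_figure: another small carved stone figure of the same shape, 55 x 58 x 141 mm, standing loose in the tote from the start. Origin: centre of its underside
- blank: plain smooth upright stone cylinder, 53 mm diameter, 107 mm tall, standing in the catch tray, 0.45 to 0.67 kg. Origin: centre of its underside, z up along its axis
- spring_seat: steel fixture fixed to the desk: square base plate 110 x 110 x 12 mm; four upright guide posts of 10 mm diameter with tapered tips, tops 75 mm above the desk, at (+-24.6, +-24.6) mm from the middle, leaving about 3 mm of play all round the cylinder; a seat ring (the hard stop) in the middle; the plunger inside the ring. Origin: centre of its underside, z up
- seat_top (a point): point on the axis of the spring seat at the height of the top of the seat ring, 30 mm above the desk: the underside of the cylinder lies here when it is fully home
- seat_ring: the steel seat ring in the middle of the spring seat, 47 mm outer and 29 mm inner diameter, top 30 mm above the desk. Origin: centre of its underside, 12 mm above the desk
- plunger (a joint): travel of the sprung plunger (24 mm diameter, moves straight down), in m: 0 when free, its top then standing 18 mm above the seat ring; about 0.018 when the cylinder is home on the ring. The spring resists with 8 N at the start of the travel and 13.4 N at 0.018, more than the cylinder weighs
Mind the look-alikes: they are no part of the job. What is shaped like the blank but orange, pink or turquoise is not meant.

How it is judged (in metres and radians):
On the way:
1. the finished figure stands upright on the tote floor, let go (x of finished_figure in the frame of tote between -0.077 and 0.077 m and y of finished_figure in the frame of tote between -0.122 and 0.122 m and z of finished_figure in the frame of tote below 0.014 m and angle between finished_figure's own z axis and vertical below 0.15 rad and contact force between finished_figure and the fingers below 0.1 N), for 0.2 s.
At the end, for the whole second after the job is handed in: Both figures upright (0.15 rad) on the tote floor, the finished one let go; cylinder still held by the robot, upright (0.06 rad), within 6 mm of the seat axis and 2 mm of the ring, plunger pressed over 16 mm, ring loaded with 1 to 40 N (x of finished_figure in the frame of tote between -0.077 and 0.077 m and y of finished_figure in the frame of tote between -0.122 and 0.122 m and z of each of finished_figure, stored_figure in the frame of tote below 0.014 m and angle between each of finished_figure, stored_figure's own z axis and vertical below 0.15 rad and linear speed of finished_figure below 0.02 m/s and x of stored_figure in the frame of tote between -0.077 and 0.077 m and y of stored_figure in the frame of tote between -0.122 and 0.122 m and horizontal distance between blank and seat_top below 0.006 m and z of blank in the frame of seat_top below 0.002 m and angle between blank's own z axis and vertical below 0.06 rad and value of joint plunger above 0.016 m and linear speed of blank below 0.01 m/s and contact force between blank and seat_ring between 1 and 40 N and (contact force between blank and the fingers above 1 N or contact force between blank and the arm above 1 N)); the arm keeps its last pose, push and grip.
It fails at once if the stored figure is knocked over (angle between stored_figure's own z axis and vertical above 0.5 rad).
It also fails if it takes over 72 s, if anything falls off the work surface, if the arm or the gripper's body presses on something with over 40 N, if the wrist force passes 120 N, or if a joint passes its speed limit or range.

## Working session

There is one attempt and no reset: what is moved stays moved. The work goes in short steps, Python scripts to look and compute and a tool call to move; the robot and the scene stay as the last step left them, time stands still between calls to the robot, and variables do not carry over. Pictures are saved under pics/ and viewed, and the job is handed in when it is done.

Besides the shell and the picture viewer there is one more tool, called after ">>>" as name(argument=value, ...) on one line, values as JSON. send_rows: Moves the arm, as the interface text tells. Its arguments: {"type":"object","properties":{"targets":{"type":"array","items":{"type":"array","items":{"type":"number"}}},"newtons":{"type":"number"}},"required":["targets"]}

```bash
ls; mkdir -p pics; python3 - <<'E'
from cell import *
import cv2,numpy as np
print(observe())
for n in ["scene","side"]:
    p,d=snapshot(n); cv2.imwrite(f"pics/{n}0.png",p[:,:,::-1]); np.savez(f"{n}0.npz",p=p,d=d)
    print(n,get_calibration(n))
E
```

```text
pics
{'time_s': 0.0, 'q': array([-1.50609227e+00,  1.59018818e-01,  1.59823351e+00, -1.40019983e-05,
        1.38619424e+00, -2.10113468e-01]), 'dq': array([ 1.44413729e-03, -4.24130072e-04, -7.74342598e-04,  6.50193290e-04,
       -5.37689901e-04, -1.46130209e-05]), 'joint_torque': array([-1.05531119e-03, -3.85568440e+01, -3.22108126e+01,  7.00810784e-02,
        3.80052952e-02, -1.36720259e-04]), 'position': array([ 155.96487451, -552.79208478,  213.63526589]), 'ee_rot': array([-3.14121944e+00,  1.81601529e-03, -1.29597588e+00]), 'ft_force': array([ 0.29934373,  0.6016302 , -0.4011379 ]), 'moment': array([-0.03483415,  0.06635108,  0.04369139]), 'grip_width': 0.9998707072301461}
scene {'fx': 503.19563711076876, 'fy': 503.19563711076876, 'cx': 317.02972334410026, 'cy': 198.23381108117124, 'R': array([[-0.80249109, -0.5964564 , -0.01574217],
       [-0.35480317,  0.49824313, -0.79111851],
       [ 0.47971113, -0.62928018, -0.6114603 ]]), 't': array([ 504.63174589,  227.37196281, 1137.98051765])}
side {'fx': 431.46615217771176, 'fy': 431.46615217771176, 'cx': 327.58950565672757, 'cy': 197.69922049698445, 'R': array([[ 0.85447902, -0.51939996, -0.00944953],
       [-0.25743923, -0.40758071, -0.87612956],
       [ 0.45121021,  0.75106701, -0.48198309]]), 't': array([-462.49407486,  233.25593968, 1146.85469579])}
```

View pics/scene0.png

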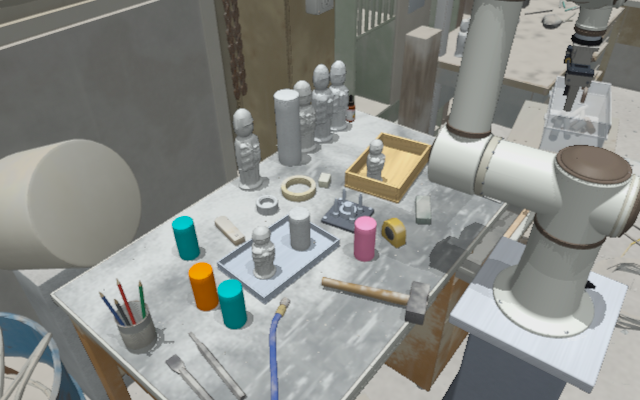

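View pics/side0.png

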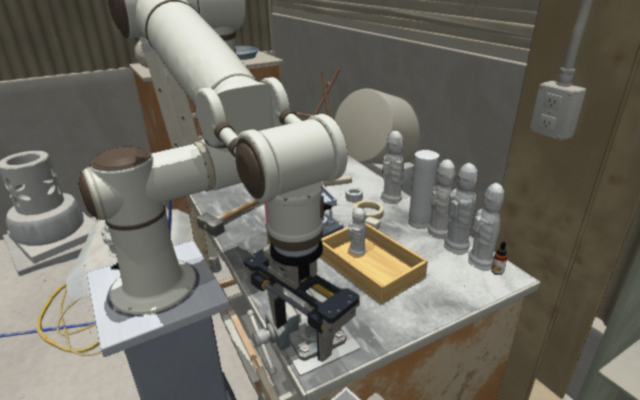

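The scene view shows the tray around (280,255), with the finished figure at (262,252) and the blank at (300,229). The seat is at (348,212). The tote is at (388,167), with the stored figure at (376,160). Next I'll build a top-down point map from depth.

```bash
cat > h.py <<'E'
from cell import *
import cv2,numpy as np
def cloud(p,d,c):
    v,u=np.mgrid[0:400,0:640]
    X=np.stack([(u-c['cx'])/c['fx']*d,(v-c['cy'])/c['fy']*d,d],-1)
    W=(X-c['t'])@c['R']
    W[d<=0]=np.nan
    return W
E
python3 - <<'E'
from h import *
z=np.load('scene0.npz');p,d=z['p'],z['d'];c=get_calibration('scene')
W=cloud(p,d,c)
for u,v in [(262,268),(262,230),(300,211),(300,240),(350,208),(388,180),(376,143),(376,170),(240,268),(320,250),(400,190),(204,270),(365,222)]:
    print(u,v,W[v,u].round(0))
# topdown map x 200..800, y -500..500 at 1px/mm... 
im=np.zeros((600,800,3),np.uint8);hm=np.full((600,800),-99.)
for q,w in zip(p.reshape(-1,3),W.reshape(-1,3)):
    if np.isnan(w[0]) or w[2]<-20 or w[2]>250: continue
    r=int((850-w[0])/1.0);cc=int((400-w[1])/1.0)
    for a in (0,1):
      for b in (0,1):
        if 0<=r+a<600 and 0<=cc+b<800 and w[2]>hm[r+a,cc+b]: hm[r+a,cc+b]=w[2]; im[r+a,cc+b]=q[::-1]
for k in range(0,800,100): cv2.putText(im,str(400-k),(k,595),0,.35,(0,255,0)); cv2.line(im,(k,0),(k,599),(0,90,0),1)
for k in range(50,600,100): cv2.putText(im,str(850-k),(0,k),0,.35,(0,255,0)); cv2.line(im,(0,k),(799,k),(0,90,0),1)
cv2.imwrite('pics/top.png',im)
E
```

```text
262 268 [549. 322.  38.]
262 230 [553. 304. 141.]
300 211 [550. 172. 110.]
300 240 [532. 199.  44.]
350 208 [505.  17.  38.]
388 180 [ 508. -192.    7.]
376 143 [ 537. -156.  143.]
376 170 [ 524. -143.   64.]
240 268 [616. 331.   5.]
320 250 [498. 163.   1.]
400 190 [ 431. -119.   48.]
204 270 [598. 445. 105.]
365 222 [402. 111. 106.]
```

View pics/top.png

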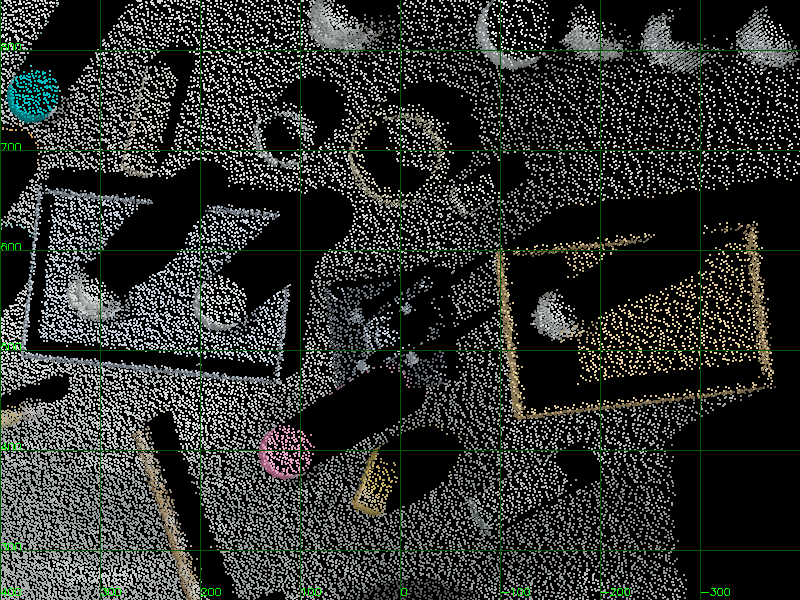

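```bash
cat >> h.py <<'E'
from scipy.optimize import least_squares
def circ(P,r):
    f=lambda q:np.hypot(P[:,0]-q[0],P[:,1]-q[1])-r
    s=least_squares(f,P.mean(0)[:2]+np.array([10,-10]),loss='soft_l1',f_scale=2); return s.x,np.median(abs(f(s.x)))
def sel(W,x0,x1,y0,y1,z0,z1):
    w=W.reshape(-1,3); w=w[~np.isnan(w[:,0])]
    return w[(w[:,0]>x0)&(w[:,0]<x1)&(w[:,1]>y0)&(w[:,1]<y1)&(w[:,2]>z0)&(w[:,2]<z1)]
E
python3 - <<'E'
from h import *
z=np.load('scene0.npz');p,d=z['p'],z['d'];c=get_calibration('scene')
W=cloud(p,d,c)
P=sel(W,480,610,130,215,30,100);print('blank side',circ(P,26.5),len(P))
P=sel(W,480,610,130,215,100,120);print('blank top', P.min(0),P.max(0),np.median(P,0))
for nm,b in [('fig',(500,620,250,350)),('stored',(480,600,-200,-120))]:
    P=sel(W,*b,60,160);print(nm,P.min(0).round(),P.max(0).round())
    P=sel(W,*b,110,160);print(' head',P.min(0).round(),P.max(0).round(), circ(P,22))
    P=sel(W,*b,66,98);print(' body',P.min(0).round(),P.max(0).round(), circ(P,27))
# walls
def rect(b,z0,z1):
    P=sel(W,*b,z0,z1)[:,:2].astype(np.float32); print(cv2.minAreaRect(P),len(P))
# posts
P=sel(W,440,600,-50,70,45,85)
print('posts',P[:,2].max())
from scipy.cluster.hierarchy import fclusterdata
l=fclusterdata(P[:,:2],12,'distance')
for k in set(l):
    Q=P[l==k]; print(len(Q),np.median(Q,0).round(1),Q.min(0).round(),Q.max(0).round())
P=sel(W,430,600,-70,80,8,16)[:,:2].astype(np.float32);print('plate',cv2.minAreaRect(P))
P=sel(W,440,690,90,400,19,29);l=(np.abs(P[:,1]-170)>45)
print('tray',cv2.minAreaRect(P[:,:2].astype(np.float32)))
P=sel(W,400,650,-400,-70,50,59);print('tote',cv2.minAreaRect(P[:,:2].astype(np.float32)),cv2.boxPoints(cv2.minAreaRect(P[:,:2].astype(np.float32))))
E
```

```text
blank side (array([548.92263416, 177.9662844 ]), np.float64(0.9997501919492073)) 449
blank top [522.66715637 154.47891147 100.01777469] [574.34601699 206.07691375 113.66087298] [545.06380562 183.29487973 109.10913758]
fig [530. 281.  60.] [577. 334. 146.]
 head [538. 283. 111.] [574. 324. 146.] (array([564.58936386, 298.51893006]), np.float64(2.872501828006037))
 body [530. 281.  66.] [577. 334.  98.] (array([561.23687199, 302.11318984]), np.float64(2.4184938574513293))
stored [ 509. -183.   60.] [ 561. -130.  151.]
 head [ 519. -178.  110.] [ 556. -139.  151.] (array([ 544.27556362, -167.34279826]), np.float64(2.8463423794235165))
 body [ 509. -183.   66.] [ 561. -130.   98.] (array([ 539.61790606, -164.25149798]), np.float64(2.0441681509448753))
posts 75.95026201828013
27 [540.1  -6.5  59.3] [537. -14.  47.] [546.  -1.  75.]
30 [491.6 -11.8  59.2] [488. -18.  46.] [497.  -9.  76.]
33 [534.3  42.7  56.8] [529.  37.  45.] [541.  48.  75.]
34 [485.1  36.3  59.2] [481.  31.  47.] [492.  43.  76.]
33 [513.6  14.   47.5] [505.   2.  45.] [525.  24.  51.]
plate ((514.326416015625, 13.918182373046875), (108.69039916992188, 115.72637939453125), 6.270112991333008)
tray ((589.6426391601562, 239.118408203125), (262.4689636230469, 223.8735809326172), 84.5111312866211)
tote ((531.308837890625, -235.49803161621094), (171.8317108154297, 266.60540771484375), 6.850611686706543) [[ 430.10587  -113.395164]
 [ 461.9069   -378.09717 ]
 [ 632.51184  -357.6009  ]
 [ 600.7108    -92.898895]]
```

>>> send_rows(targets=[[0.033,0.025,0.004,0,0,0.1,0],[0.033,0.025,0.004,0,0,0.1,0],[0.033,0.025,0.004,0,0,0.1,0],[0.033,0.025,0.004,0,0,0.1,0],[0.033,0.025,0.004,0,0,0.1,0],[0.033,0.025,0.004,0,0,0.1,0],[0.033,0.025,0.004,0,0,0.1,0],[0.033,0.025,0.004,0,0,0.1,0],[0.033,0.025,0.004,0,0,0.1,0],[0.033,0.025,0.004,0,0,0.1,0],[0.033,0.025,0.004,0,0,0.1,0],[0.033,0.025,0.004,0,0,0.1,0]])

```text
time_s: 1.1
position: [553.2, -251.6, 262.3]
ee_rot: [-3.141, 0.001, -0.091]
ft_force: [0.9, 0.1, -0.1]
grip_width: 1.003
```

>>> send_rows(targets=[[0,0.04,0,0,0,0,0],[0,0.04,0,0,0,0,0],[0,0.04,0,0,0,0,0],[0,0.04,0,0,0,0,0],[0,0.04,0,0,0,0,0],[0,0.04,0,0,0,0,0],[0,0.04,0,0,0,0,0],[0,0.04,0,0,0,0,0],[0,0.04,0,0,0,0,0],[0,0.04,0,0,0,0,0],[0,0.04,0,0,0,0,0],[0,0,0,0,0,0,0]])

```text
time_s: 2.1
position: [550.6, 193.0, 262.0]
ee_rot: [-3.139, 0.001, -0.089]
ft_force: [-0.5, 0.0, 0.1]
grip_width: 0.998
```

```bash
python3 - <<'E'
from h import *
o=observe();print(o['time_s'],o['position'],o['ee_rot'],o['ft_force'])
c=get_calibration('wrist');p,d=snapshot('wrist');print(c)
cv2.imwrite('pics/w1.png',p[:,:,::-1]);np.savez('w1.npz',p=p,d=d,**c)
E
```

```text
2.1 [550.5624343  192.95975052 262.02122202] [-3.13881231e+00  1.45521569e-03 -8.91944522e-02] [-0.51622199  0.01815661  0.06585458]
{'fx': 309.70691628693146, 'fy': 309.70691628693146, 'cx': 313.56467184954096, 'cy': 206.16000777867038, 'R': array([[ 0.99609783, -0.08823694, -0.00183429],
       [-0.08388762, -0.95304752,  0.29096958],
       [-0.02742243, -0.28968029, -0.95673055]]), 't': array([-530.58304683,  182.34047015,  509.4484295 ])}
```

View pics/w1.png

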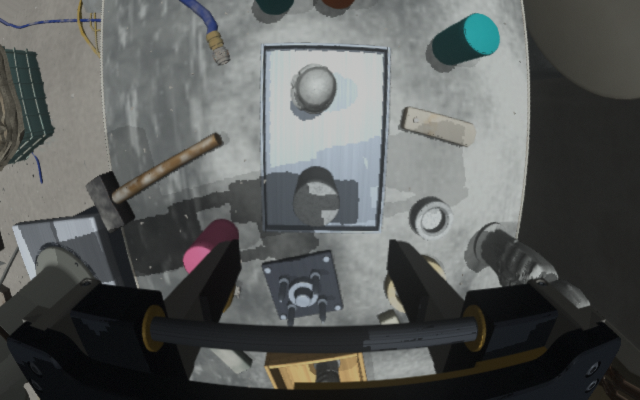

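The wrist view has the tray at (263-390, 45-230), the figure's head at (317,88), the blank at (317,195) and the seat at (303,288). I'll measure these with depth.

```bash
cat >> h.py <<'E'
def fish(d,c):
    v,u=np.mgrid[0:400,0:640]
    a=(u-c['cx'])/c['fx'];b=(v-c['cy'])/c['fy'];th=np.hypot(a,b)
    k=np.tan(np.minimum(th,1.4))/np.maximum(th,1e-9)
    X=np.stack([a*k*d,b*k*d,d],-1); W=(X-c['t'])@c['R']; W[(d<=0)|(th>1.3)]=np.nan; return W
def report(W,top=True):
    for nm,b in [('fig',(500,640,255,365)),('blank',(480,640,115,225))]:
        h=160 if nm=='fig' else 120
        for lo,hi in [(30,60),(66,98),(98,120),(120,160)]:
            P=sel(W,*b,lo,hi)
            if len(P)<20: continue
            print(nm,lo,hi,len(P),P.min(0).round(),P.max(0).round(),'rect',[np.round(x,1) for x in cv2.minAreaRect(P[:,:2].astype(np.float32))],'zmax',P[:,2].max().round(1))
            if nm=='blank':print('   circ',circ(P,26.5) if lo<98 else cv2.minEnclosingCircle(P[:,:2].astype(np.float32)))
E
python3 - <<'E'
from h import *
z=np.load('w1.npz');d=z['d'];c={k:z[k] for k in z}
W=fish(d,c)
print('cam',-c['R'].T@c['t'])
report(W)
P=sel(W,300,700,0,420,-10,10);print('desk z',np.median(P[:,2]))
for b in [(440,700,90,400)]:
    P=sel(W,*b,19,30); 
    m=~((abs(P[:,1]-180)<45)&(abs(P[:,0]-549)<45))&~((abs(P[:,1]-305)<45)&(abs(P[:,0]-562)<45)); P=P[m]
    for nm,m in [('right',P[:,1]<135),('left',P[:,1]>345)]:
        Q=P[m];print(nm,len(Q),np.median(Q,0),cv2.minAreaRect(Q[:,:2].astype(np.float32)))
    print(cv2.minAreaRect(P[:,:2].astype(np.float32)))
P=sel(W,430,620,-70,80,8,16);print('plate',cv2.minAreaRect(P[:,:2].astype(np.float32)))
P=sel(W,440,600,-50,70,55,85)
from scipy.cluster.hierarchy import fclusterdata
l=fclusterdata(P[:,:2],10,'distance')
for k in set(l):
    Q=P[l==k]; print(len(Q),np.median(Q,0).round(1),Q.min(0).round(),Q.max(0).round())
E
```

```text
cam [557.77903949 274.53927942 433.37610239]
fig 66 98 403 [534. 278.  69.] [584. 332.  98.] rect [array([558.9, 305. ]), array([54.4, 48.9]), np.float64(81.2)] zmax 97.9
fig 120 160 1352 [541. 281. 121.] [581. 323. 147.] rect [array([561.7, 302.2]), array([41.5, 39.7]), np.float64(26.2)] zmax 147.3
blank 30 60 130 [529. 188.  30.] [575. 205.  60.] rect [array([552.7, 197.8]), array([14.8, 45.8]), np.float64(84.6)] zmax 60.0
   circ (array([550.83572498, 177.94383989]), np.float64(0.3519903134176179))
blank 66 98 198 [527. 186.  66.] [577. 205.  98.] rect [array([552.5, 196.3]), array([17.6, 49.6]), np.float64(86.5)] zmax 97.8
   circ (array([550.86336159, 177.98671087]), np.float64(0.3511423924168664))
blank 98 120 1760 [526. 153.  98.] [577. 206. 114.] rect [array([551.5, 179.8]), array([51.1, 51.2]), np.float64(80.3)] zmax 113.6
   circ ((551.0325927734375, 178.97821044921875), 26.687602996826172)
desk z 1.5989485817245028
right 655 [577.45000804 114.97715507  25.47102262] ((587.8448486328125, 126.7588119506836), (41.91817855834961, 230.63914489746094), 83.14840698242188)
left 619 [568.57755842 366.20968413  25.51211207] ((553.2621459960938, 356.1225280761719), (34.54196548461914, 222.95582580566406), 83.64227294921875)
((572.1113891601562, 238.91195678710938), (263.346923828125, 286.3812255859375), 83.64227294921875)
plate ((517.6558227539062, 13.68890380859375), (110.85816192626953, 110.7067642211914), 7.784245014190674)
61 [490.2  36.6  66.1] [485.  33.  56.] [494.  39.  77.]
64 [538.7  43.2  65.3] [534.  40.  55.] [543.  46.  76.]
53 [496.9 -11.4  64.3] [492. -16.  55.] [501.  -9.  75.]
60 [545.   -5.5  65.6] [541.  -9.  55.] [549.  -2.  75.]
```

>>> send_rows(targets=[[0.0025,0.028,-0.01,0,0,0,0],[0.0025,0.028,-0.01,0,0,0,0],[0.0025,0.028,-0.01,0,0,0,0],[0.0025,0.027,-0.01,0,0,0,0],[0,0,-0.01,0,0,0,0],[0,0,0,0,0,0,0],[0,0,0,0,0,0,0]])

```text
time_s: 2.73
position: [561.8, 296.0, 211.7]
ee_rot: [3.14, 0.002, -0.097]
ft_force: [-0.3, 0.2, 0.7]
grip_width: 0.996
```

```bash
python3 - <<'E'
from h import *
o=observe();print(o['time_s'],o['position'],o['ee_rot'],o['ft_force'])
c=get_calibration('wrist');p,d=snapshot('wrist')
cv2.imwrite('pics/w2.png',p[:,:,::-1])
W=fish(d,c);report(W)
E
```

```text
2.7333 [561.77090432 295.96476854 211.65922133] [ 3.14000943e+00  1.82512117e-03 -9.69805018e-02] [-0.2515774   0.21729837  0.69635498]
fig 30 60 24 [555. 319.  32.] [580. 330.  56.] rect [array([567.8, 325.3]), array([ 2.4, 26.5]), np.float64(67.8)] zmax 56.3
fig 66 98 824 [534. 288.  66.] [586. 333.  98.] rect [array([557.1, 312.7]), array([53.7, 37.1]), np.float64(16.1)] zmax 98.0
fig 98 120 176 [543. 309.  98.] [581. 324. 120.] rect [array([561.8, 316.6]), array([38.1, 15.6]), np.float64(0.5)] zmax 120.0
fig 120 160 1723 [542. 284. 120.] [581. 324. 147.] rect [array([561.6, 303.9]), array([40.9, 37.2]), np.float64(26.7)] zmax 147.4
blank 30 60 418 [526. 184.  30.] [577. 205.  60.] rect [array([551.7, 195.3]), array([20.4, 51.4]), np.float64(87.1)] zmax 60.0
   circ (array([551.02758527, 177.84094812]), np.float64(0.402795943406586))
blank 66 98 616 [525. 179.  66.] [577. 206.  98.] rect [array([552.9, 193.8]), array([23.6, 52.3]), np.float64(82.9)] zmax 98.0
   circ (array([551.07874554, 177.85469527]), np.float64(0.38711092184515117))
blank 98 120 1670 [525. 156.  98.] [577. 205. 113.] rect [array([551.2, 180.9]), array([49.5, 51.1]), np.float64(83.5)] zmax 113.2
   circ ((551.1055908203125, 179.56813049316406), 26.284015655517578)
```

View pics/w2.png

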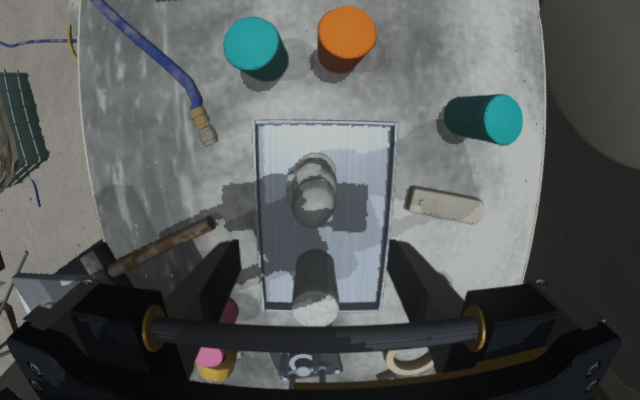

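>>> send_rows(targets=[[-0.001,0.008,0,0,0,0,0],[0,0,-0.025,0,0,0,0],[0,0,-0.025,0,0,0,0],[0,0,-0.025,0,0,0,0],[0,0,-0.025,0,0,0,0],[0,0,-0.02,0,0,0,0],[0,0,-0.015,0,0,0,0],[0,0,-0.01,0,0,0,0],[0,0,0,0,0,0,0],[0,0,0,0,0,0,0]])

```text
time_s: 3.62
position: [561.5, 305.4, 68.3]
ee_rot: [-3.141, -0.001, -0.097]
ft_force: [0.3, 0.2, 0.9]
grip_width: 0.999
```

```bash
python3 - <<'E'
from h import *
o=observe();print(o['time_s'],o['position'],o['ee_rot'],o['ft_force'])
p,d=snapshot('wrist');q,_=snapshot('scene')
cv2.imwrite('pics/w3.png',np.vstack([p[100:400],q[100:400]])[:,:,::-1])
E
```

```text
3.6167 [561.45879867 305.43917295  68.28525381] [-3.14131711e+00 -5.74899098e-04 -9.65557438e-02] [0.26758479 0.18906338 0.86353139]
```

View pics/w3.png

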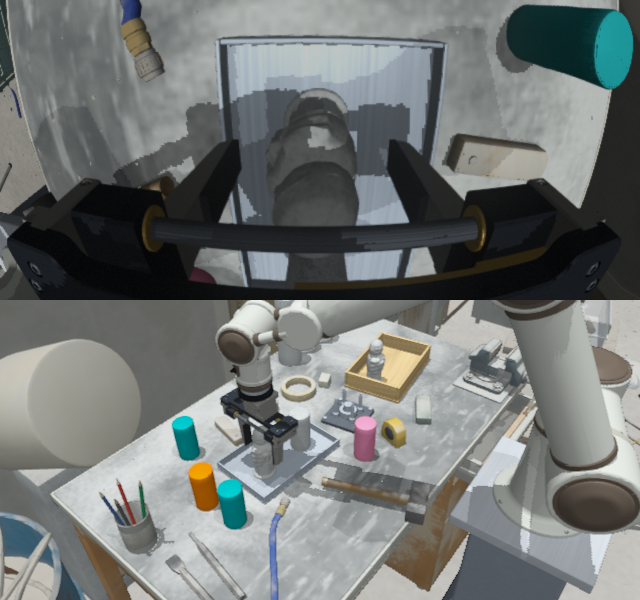

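The fingers straddle the figure evenly, so I'll close them.

>>> send_rows(targets=[[0,0,0,0,0,0,1],[0,0,0,0,0,0,1],[0,0,0,0,0,0,1],[0,0,0,0,0,0,1],[0,0,0,0,0,0,1],[0,0,0,0,0,0,1],[0,0,0,0,0,0,1],[0,0,0,0,0,0,1]], newtons=40)

```text
time_s: 4.38
position: [560.8, 305.6, 67.7]
ee_rot: [3.141, 0.0, -0.096]
ft_force: [-1.7, -0.4, 1.4]
grip_width: 0.55
```

>>> send_rows(targets=[[0,0,0.005,0,0,0,1],[0,0,0.01,0,0,0,1],[0,0,0.02,0,0,0,1],[0,0,0.025,0,0,0,1],[0,0,0.03,0,0,0,1],[0,0,0.03,0,0,0,1],[0,0,0.03,0,0,0,1],[0,0,0.03,0,0,0,1],[0,0,0.01,0,0,0,1],[0,0,0,0,0,0,1],[0,0,0,0,0,0,1]])

```text
time_s: 5.3
position: [560.7, 305.4, 256.6]
ee_rot: [3.141, 0.001, -0.096]
ft_force: [-0.3, 0.6, -5.4]
grip_width: 0.544
```

```bash
python3 - <<'E'
from h import *
o=observe();print(o['time_s'],o['position'],o['ee_rot'],o['ft_force'],o['grip_width']*92)
c=get_calibration('wrist');p,d=snapshot('wrist');q,_=snapshot('scene')
cv2.imwrite('pics/w4.png',np.vstack([p[100:400],q[50:350]])[:,:,::-1])
W=fish(d,c);report(W)
E
```

```text
5.3 [560.6828217  305.43956043 256.57327789] [ 3.14114092e+00  8.79923683e-04 -9.60243937e-02] [-0.3414405   0.62364686 -5.40882778] 50.0504228659773
```

View pics/w4.png

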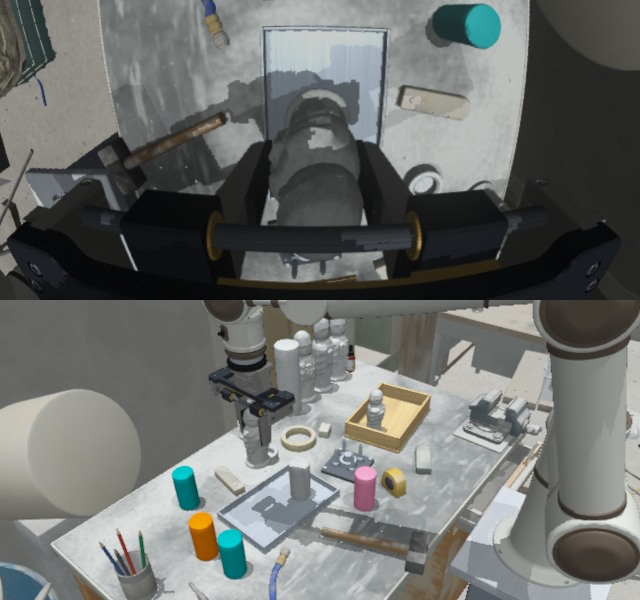

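Grip holds: opening is 50 mm and the load reads 5.4 N. Next I carry it high over the seat to the tote's empty end, around (538,-297).

>>> send_rows(targets=[[0,-0.015,0.015,0,0,0.02,1],[0,-0.03,0.015,0,0,0.02,1],[-0.002,-0.04,0,0,0,0.02,1],[-0.002,-0.04,0,0,0,0.02,1],[-0.002,-0.04,0,0,0,0.02,1],[-0.002,-0.04,0,0,0,0.02,1],[-0.002,-0.04,0,0,0,0.02,1],[-0.002,-0.04,0,0,0,0.02,1],[-0.002,-0.04,0,0,0,0.02,1],[-0.002,-0.04,0,0,0,0.02,1],[-0.002,-0.04,0,0,0,0.016,1],[-0.002,-0.04,0,0,0,0,1]])

```text
time_s: 6.4
position: [539.5, -140.8, 284.9]
ee_rot: [-3.139, 0.004, 0.121]
ft_force: [1.2, 0.2, -3.5]
grip_width: 0.546
```

>>> send_rows(targets=[[-0.002,-0.04,0,0,0,0,1],[0,-0.04,0,0,0,0,1],[0,-0.035,0,0,0,0,1],[0,-0.025,0,0,0,0,1],[0,-0.015,0,0,0,0,1],[0,0,0,0,0,0,1],[0,0,0,0,0,0,1]])

```text
time_s: 6.98
position: [538.5, -293.8, 285.7]
ee_rot: [-3.138, 0.002, 0.119]
ft_force: [0.9, -0.4, -4.3]
grip_width: 0.549
```

```bash
python3 - <<'E'
from h import *
o=observe();print(o['time_s'],o['position'],o['ee_rot'],o['ft_force'],o['grip_width']*92)
c=get_calibration('wrist');p,d=snapshot('wrist');q,_=snapshot('side')
cv2.imwrite('pics/w5.png',np.vstack([p[100:400],q[50:350]])[:,:,::-1])
W=fish(d,c)
P=sel(W,400,660,-400,-70,50,62);r=cv2.minAreaRect(P[:,:2].astype(np.float32));print('tote',r)
P=sel(W,480,600,-200,-120,66,98);print(P.min(0),P.max(0),cv2.minAreaRect(P[:,:2].astype(np.float32)))
P=sel(W,480,600,-400,-200,3,20);print('floor',np.median(P,0))
q,d=snapshot('side');W=cloud(q,d,get_calibration('side'))
P=sel(W,400,660,-400,-70,50,62);r=cv2.minAreaRect(P[:,:2].astype(np.float32));print('tote',r)
E
```

```text
6.9833 [ 538.53375869 -293.7574774   285.72322603] [-3.13839927e+00  1.94069622e-03  1.19309429e-01] [ 0.91485651 -0.43159701 -4.26438941] 50.533094599422725
tote ((534.6864624023438, -236.8151092529297), (170.9952392578125, 259.67205810546875), 7.1247711181640625)
[ 512.75598687 -189.67534015   74.63413641] [ 563.31888399 -135.61253752   97.99330569] ((535.0549926757812, -166.09361267089844), (42.774627685546875, 53.63677978515625), 37.85896682739258)
floor [ 534.94810262 -265.48473923    9.03592573]
tote ((535.3590087890625, -237.21205139160156), (173.92591857910156, 263.0174255371094), 6.724425792694092)
```

View pics/w5.png

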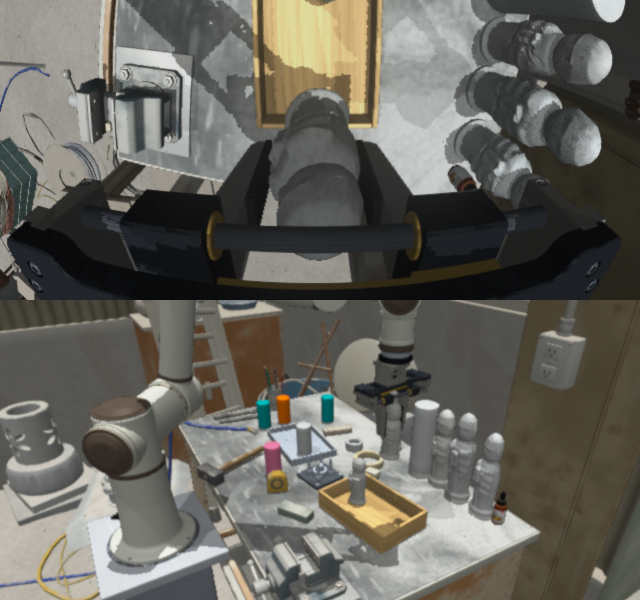

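>>> send_rows(targets=[[0.003,-0.008,-0.01,0,0,0,1],[0,0,-0.025,0,0,0,1],[0,0,-0.03,0,0,0,1],[0,0,-0.03,0,0,0,1],[0,0,-0.03,0,0,0,1],[0,0,-0.03,0,0,0,1],[0,0,-0.025,0,0,0,1],[0,0,-0.02,0,0,0,1],[0,0,-0.008,0,0,0,1],[0,0,0,0,0,0,1],[0,0,0,0,0,0,1]])

```text
time_s: 8.05
position: [542.4, -302.4, 80.0]
ee_rot: [3.141, -0.0, 0.121]
ft_force: [-0.2, -0.6, -4.4]
grip_width: 0.55
```

>>> send_rows(targets=[[0,0,-0.002,0,0,0,1],[0,0,-0.002,0,0,0,1],[0,0,-0.001,0,0,0,1],[0,0,0,0,0,0,1]])

```text
time_s: 8.38
position: [542.3, -302.6, 75.2]
ee_rot: [3.141, -0.001, 0.12]
ft_force: [0.2, 0.6, -4.6]
grip_width: 0.549
```

>>> send_rows(targets=[[0,0,-0.001,0,0,0,1],[0,0,-0.001,0,0,0,1],[0,0,-0.001,0,0,0,1],[0,0,0,0,0,0,1]])

```text
time_s: 8.72
position: [542.1, -302.5, 71.8]
ee_rot: [3.141, -0.0, 0.12]
ft_force: [0.3, 0.1, -3.6]
grip_width: 0.545
```

>>> send_rows(targets=[[0,0,-0.001,0,0,0,1],[0,0,0,0,0,0,1]])

```text
time_s: 8.88
position: [542.2, -302.7, 71.7]
ee_rot: [3.141, -0.0, 0.12]
ft_force: [-2.8, 0.5, 3.9]
grip_width: 0.546
```

Contact shows: the force swings from -3.6 to +3.9 N. Releasing slowly.

>>> send_rows(targets=[[0,0,0,0,0,0,0.35],[0,0,0,0,0,0,0.25],[0,0,0,0,0,0,0.1],[0,0,0,0,0,0,0],[0,0,0,0,0,0,0],[0,0,0,0,0,0,0],[0,0,0,0,0,0,0]])

```text
time_s: 9.47
position: [542.0, -302.4, 70.5]
ee_rot: [3.142, -0.0, 0.12]
ft_force: [0.4, -0.2, -0.2]
grip_width: 0.999
```

```bash
python3 - <<'E'
from h import *
o=observe();print(o['time_s'],o['position'],o['ft_force'],o['grip_width']*92)
p,d=snapshot('wrist');q,_=snapshot('side')
cv2.imwrite('pics/w6.png',np.vstack([p[100:400],q[50:350]])[:,:,::-1])
E
```

```text
9.4667 [ 542.03175472 -302.4376049    70.54416406] [ 0.44275445 -0.2495542  -0.20282496] 91.87944407599731
```

View pics/w6.png

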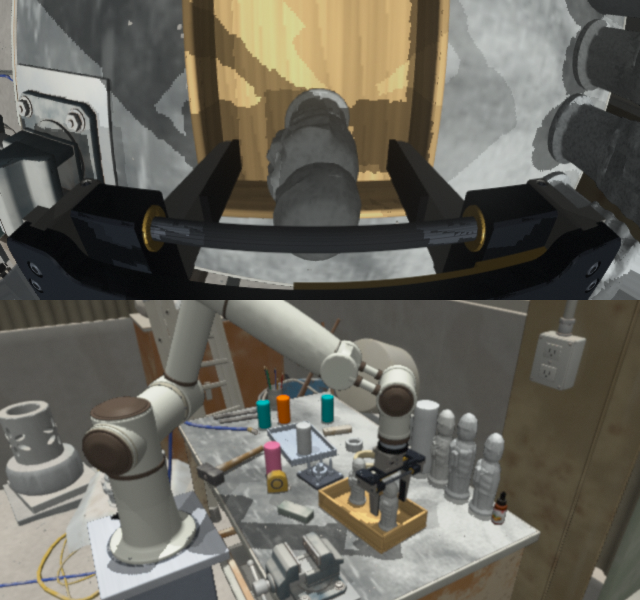

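>>> send_rows(targets=[[0,0,0.01,0,0,0,0],[0,0,0.02,0,0,0,0],[0,0,0.03,0,0,0,0],[0,0,0.035,0,0,0,0],[0,0,0.035,0,0,0,0],[0,0,0.035,0,0,0,0],[0,0,0.035,0,0,0,0],[0,0,0,0,0,0,0]])

```text
time_s: 10.23
position: [544.9, -304.7, 281.0]
ee_rot: [3.13, -0.01, 0.12]
ft_force: [-0.0, 0.7, 2.0]
grip_width: 0.998
```

```bash
python3 - <<'E'
from h import *
o=observe();print(o['time_s'],o['position'],o['ft_force'],o['grip_width']*92)
p,d=snapshot('scene');q,e=snapshot('side')
cv2.imwrite('pics/w7.png',np.vstack([p[50:350],q[50:350]])[:,:,::-1])
W=cloud(q,e,get_calibration('side'))
for nm,b in [('fin',(480,610,-360,-250)),('stored',(480,610,-200,-120))]:
    for lo,hi in [(20,50),(70,100),(110,160)]:
        P=sel(W,*b,lo,hi);print(nm,lo,len(P),P.min(0).round(),P.max(0).round())
E
```

```text
10.2333 [ 544.85311194 -304.69055195  280.96469299] [-0.01465303  0.65277983  2.00524626] 91.78043816623484
fin 20 176 [ 522. -360.   20.] [ 610. -285.   50.]
fin 70 210 [ 514. -331.   71.] [ 556. -280.  100.]
fin 110 215 [ 524. -327.  113.] [ 558. -291.  152.]
stored 20 264 [ 480. -200.   20.] [ 609. -120.   50.]
stored 70 180 [ 513. -191.   70.] [ 558. -141.  100.]
stored 110 177 [ 524. -188.  114.] [ 557. -149.  151.]
```

View pics/w7.png

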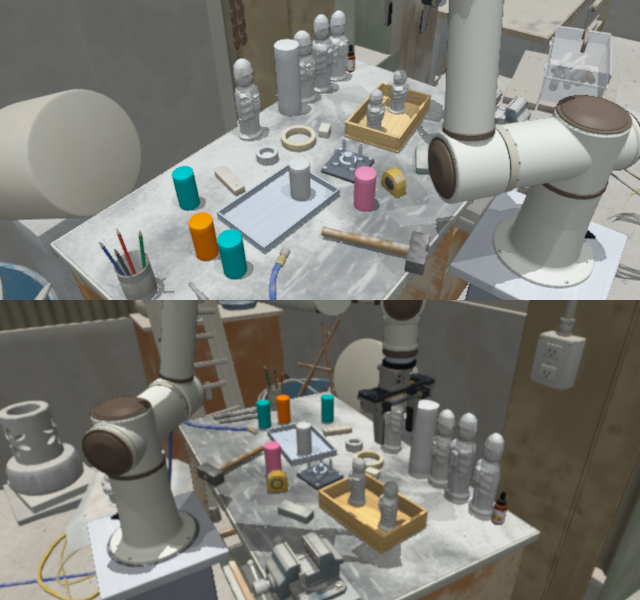

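Both figures stand upright in the tote. Next I look at the seat from above on the way to the blank.

>>> send_rows(targets=[[-0.003,0.02,0,0,0,0,0],[-0.003,0.03,0,0,0,0,0],[-0.003,0.035,0,0,0,0,0],[-0.003,0.035,0,0,0,0,0],[-0.003,0.035,0,0,0,0,0],[-0.003,0.035,0,0,0,0,0],[-0.003,0.035,0,0,0,0,0],[0,0.02,0,0,0,0,0],[0,0,0,0,0,0,0],[0,0,0,0,0,0,0]])

```text
time_s: 11.17
position: [520.3, -56.6, 269.3]
ee_rot: [-3.141, 0.002, 0.122]
ft_force: [0.9, -0.5, -0.5]
grip_width: 1.003
```

```bash
cat > seat.py <<'E'
from h import *
from scipy.cluster.hierarchy import fclusterdata
o=observe();print(o['time_s'],o['position'],o['ee_rot'],o['ft_force'])
c=get_calibration('wrist');p,d=snapshot('wrist');print('cam',-c['R'].T@c['t'])
cv2.imwrite('pics/w8.png',p[:,:,::-1])
W=fish(d,c)
P=sel(W,430,620,-70,80,8,16);print('plate',cv2.minAreaRect(P[:,:2].astype(np.float32)))
for lo,hi in [(60,85),(72,85)]:
    P=sel(W,440,600,-50,70,lo,hi)
    l=fclusterdata(P[:,:2],10,'distance')
    for k in set(l):
        Q=P[l==k]; print(len(Q),np.median(Q,0).round(1),Q.min(0).round(1),Q.max(0).round(1))
P=sel(W,490,545,-15,42,40,58);print('plunger',len(P),np.median(P,0),cv2.minEnclosingCircle(P[:,:2].astype(np.float32)))
P=sel(W,485,550,-20,47,26,36);print('ring',len(P),np.median(P,0),cv2.minEnclosingCircle(P[:,:2].astype(np.float32)))
report(W)
E
python3 seat.py
```

```text
11.1667 [520.25469588 -56.60449649 269.29039223] [-3.14099246e+00  2.23022907e-03  1.22006152e-01] [ 0.85208875 -0.53307125 -0.46414887]
cam [510.06270246  25.13645006 440.47200637]
plate ((517.0787963867188, 12.213062286376953), (111.05287170410156, 110.03650665283203), 7.178549289703369)
45 [496.5 -13.6  70.5] [492.3 -17.9  63.8] [500.2 -10.5  77.2]
52 [489.9  33.3  68.5] [485.5  28.8  60.8] [494.1  37.6  76.8]
57 [537.9  40.   68.9] [533.   35.2  62. ] [543.1  44.9  77. ]
49 [543.6  -7.5  69.3] [540.4 -12.4  61.5] [548.3  -3.5  75.9]
14 [495.6 -14.4  75. ] [494.  -16.   72.4] [498.1 -12.6  77.2]
15 [489.7  34.4  74.1] [487.5  32.3  72.3] [491.9  36.1  76.8]
16 [544.1  -8.   74.4] [542.2 -10.2  72.7] [546.2  -5.1  75.9]
16 [538.2  40.4  74.7] [535.9  37.4  72.4] [540.8  42.3  77. ]
plunger 314 [516.81437296  12.50067003  48.68012178] ((514.497802734375, 13.851615905761719), 33.79945755004883)
ring 744 [516.39596705  12.38222518  30.643228  ] ((514.9654541015625, 14.145112037658691), 39.27438735961914)
blank 30 60 245 [524. 152.  30.] [575. 178.  60.] rect [array([547.4, 162.7]), array([20.5, 51.4]), np.float64(77.0)] zmax 60.0
   circ (array([540.85820912, 132.76423905]), np.float64(4.5003715113057545))
blank 66 98 337 [525. 152.  66.] [575. 172.  98.] rect [array([549.1, 160.6]), array([17.6, 49.9]), np.float64(84.2)] zmax 97.8
   circ (array([543.31471724, 131.36171598]), np.float64(3.8384690842787528))
blank 98 120 316 [532. 152.  98.] [573. 166. 113.] rect [array([553.3, 157.8]), array([42.2, 12. ]), np.float64(7.0)] zmax 113.1
   circ ((552.525390625, 163.74691772460938), 21.115358352661133)
```

View pics/w8.png

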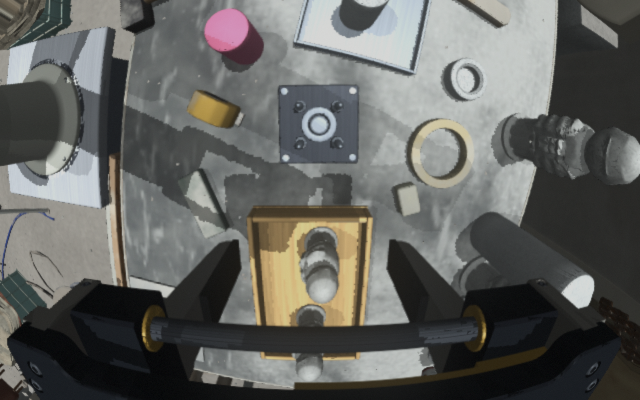

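Seat axis comes out at about (516.9, 13.0) and the blank at about (551, 178.8). Heading to the blank.

>>> send_rows(targets=[[0.004,0.02,-0.01,0,0,0,0],[0.004,0.03,-0.01,0,0,0,0],[0.004,0.035,-0.01,0,0,0,0],[0.004,0.035,-0.01,0,0,0,0],[0.004,0.035,-0.01,0,0,0,0],[0.004,0.035,-0.01,0,0,0,0],[0.004,0.03,-0.01,0,0,0,0],[0.003,0.015,-0.01,0,0,0,0],[0,0,0,0,0,0,0],[0,0,0,0,0,0,0]])

```text
time_s: 12.05
position: [551.8, 176.6, 189.3]
ee_rot: [3.141, 0.003, 0.12]
ft_force: [0.3, -0.2, -0.0]
grip_width: 1.003
```

```bash
python3 - <<'E'
from h import *
o=observe();print(o['time_s'],o['position'],o['ee_rot'],o['ft_force'])
c=get_calibration('wrist');p,d=snapshot('wrist')
W=fish(d,c);report(W)
E
```

```text
12.05 [551.76988414 176.5662779  189.25207499] [3.14092212e+00 2.73095397e-03 1.19820012e-01] [ 0.30270635 -0.17826375 -0.00085716]
blank 30 60 188 [527. 188.  30.] [574. 205.  60.] rect [array([550.1, 196.9]), array([46.9, 16.5]), np.float64(1.7)] zmax 60.0
   circ (array([551.08287037, 177.96616468]), np.float64(0.3139811716244125))
blank 66 98 309 [526. 184.  66.] [574. 205.  98.] rect [array([549.3, 195.8]), array([48.8, 18.3]), np.float64(6.0)] zmax 98.0
   circ (array([550.99650894, 177.89732616]), np.float64(0.28730399990055133))
blank 98 120 2878 [525. 152.  98.] [577. 205. 114.] rect [array([550.9, 179.2]), array([51.4, 51.6]), np.float64(53.6)] zmax 113.5
   circ ((550.7923583984375, 178.5077667236328), 26.95671844482422)
```

>>> send_rows(targets=[[-0.001,0.0015,-0.01,0,0,0,0],[0,0,-0.025,0,0,0,0],[0,0,-0.025,0,0,0,0],[0,0,-0.025,0,0,0,0],[0,0,-0.02,0,0,0,0],[0,0,-0.012,0,0,0,0],[0,0,-0.007,0,0,0,0],[0,0,0,0,0,0,0],[0,0,0,0,0,0,0]])

```text
time_s: 12.85
position: [551.7, 178.7, 67.4]
ee_rot: [3.142, -0.001, 0.119]
ft_force: [0.2, 0.8, 0.2]
grip_width: 0.998
```

>>> send_rows(targets=[[0,0,0,0,0,0,1],[0,0,0,0,0,0,1],[0,0,0,0,0,0,1],[0,0,0,0,0,0,1],[0,0,0,0,0,0,1],[0,0,0,0,0,0,1],[0,0,0,0,0,0,1],[0,0,0,0,0,0,1]], newtons=55)

```text
time_s: 13.52
position: [551.2, 179.2, 66.8]
ee_rot: [-3.142, -0.0, 0.12]
ft_force: [0.5, -0.6, 1.2]
grip_width: 0.573
```

>>> send_rows(targets=[[0,0,0.005,0,0,0,1],[0,0,0.01,0,0,0,1],[0,0,0.02,0,0,0,1],[0,0,0.025,0,0,0,1],[0,0,0.03,0,0,0,1],[0,0,0.02,0,0,0,1],[0,0,0.01,0,0,0,1],[0,0,0,0,0,0,1],[0,0,0,0,0,0,1]])

```text
time_s: 14.27
position: [550.5, 179.0, 186.0]
ee_rot: [-3.142, 0.001, 0.12]
ft_force: [-0.0, -0.8, -4.9]
grip_width: 0.577
```

```bash
cat > held.py <<'E'
from h import *
def held(nm):
    o=observe();T=o['position'];print(o['time_s'],T,o['ee_rot'],o['ft_force'],o['grip_width']*92)
    c=get_calibration('wrist');p,d=snapshot('wrist');q,e=snapshot('scene')
    cv2.imwrite(nm,np.vstack([p[100:400],q[50:350]])[:,:,::-1])
    zb=T[2]-61
    for n,W in (('wrist',fish(d,c)),('scene',cloud(q,e,get_calibration('scene')))):
        for lo,hi in [(3,25),(25,45),(45,58),(5,55)]:
            P=sel(W,T[0]-40,T[0]+40,T[1]-40,T[1]+40,zb+lo,zb+hi)
            if len(P)>30: print(n,lo,hi,len(P),circ(P,26.5))
E
python3 -c "
from held import *
held('pics/w9.png')"
```

```text
14.2667 [550.51952269 179.04584258 185.98612858] [-3.14156714e+00  9.43528961e-04  1.19986919e-01] [-0.01665789 -0.79326604 -4.90799267] 53.108141716987824
wrist 3 25 429 (array([550.09673658, 177.4743543 ]), np.float64(0.2217744690970811))
wrist 25 45 510 (array([550.20972747, 177.73364405]), np.float64(0.2346605128449113))
wrist 45 58 422 (array([550.02003883, 177.70591222]), np.float64(0.19562082488652344))
wrist 5 55 1230 (array([550.11962791, 177.64695317]), np.float64(0.23202677512034953))
scene 3 25 158 (array([547.34582736, 177.55782493]), np.float64(1.0872840624484787))
scene 25 45 140 (array([547.59443063, 177.73787344]), np.float64(1.0981836870061574))
scene 45 58 87 (array([547.29075554, 177.2355031 ]), np.float64(0.7632063323960487))
scene 5 55 357 (array([547.4380751 , 177.55134957]), np.float64(1.0033543486223238))
```

View pics/w9.png

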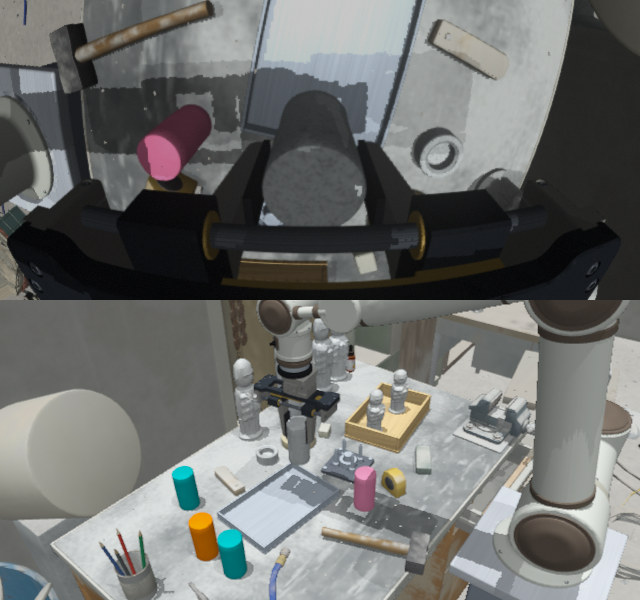

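Holding the blank vertical. Next I move it over the seat.

>>> send_rows(targets=[[-0.003,-0.015,0,0,0,0,1],[-0.005,-0.025,0,0,0,0,1],[-0.006,-0.03,0,0,0,0,1],[-0.006,-0.03,0,0,0,0,1],[-0.006,-0.03,0,0,0,0,1],[-0.005,-0.02,0,0,0,0,1],[-0.002,-0.015,0,0,0,0,1],[0,0,-0.01,0,0,0,1],[0,0,-0.01,0,0,0,1],[0,0,-0.01,0,0,0,1],[0,0,0,0,0,0,1],[0,0,0,0,0,0,1]])

```text
time_s: 15.37
position: [516.8, 15.2, 154.8]
ee_rot: [-3.14, 0.003, 0.121]
ft_force: [-0.2, 0.1, -4.5]
grip_width: 0.576
```

```bash
python3 - <<'E'
from held import *
held('pics/w10.png')
p,d=snapshot('scene')
c=get_calibration('wrist');W=fish(snapshot('wrist')[1],c)
q,e=snapshot('side');cv2.imwrite('pics/w11.png',np.hstack([cv2.resize(p[100:280,230:480],None,fx=1.6,fy=1.6),cv2.resize(q[100:280,200:450],None,fx=1.6,fy=1.6)])[:,:,::-1])
from scipy.cluster.hierarchy import fclusterdata
for n,V in (('wrist',W),('scene',cloud(p,d,get_calibration('scene')))):
    P=sel(V,440,600,-50,70,58,78)
    if len(P)<5: continue
    l=fclusterdata(P[:,:2],10,'distance')
    for k in set(l):
        Q=P[l==k]
        if len(Q)>5:print(n,len(Q),np.median(Q,0).round(1),Q.min(0).round(1),Q.max(0).round(1))
    P=sel(V,430,620,-70,80,8,16);print('plate',cv2.minAreaRect(P[:,:2].astype(np.float32)))
E
```

```text
15.3667 [516.83632422  15.18401062 154.76411862] [-3.14023977  0.00347174  0.12128307] [-0.19936393  0.13615482 -4.51198033] 52.949002112794524
wrist 3 25 431 (array([516.3023028 ,  13.69428331]), np.float64(0.21450582028733578))
wrist 25 45 500 (array([516.40132458,  13.94143845]), np.float64(0.24290905446779476))
wrist 45 58 429 (array([516.29300254,  13.88516104]), np.float64(0.19540006800933796))
wrist 5 55 1224 (array([516.3306704 ,  13.84631507]), np.float64(0.22489477611113529))
scene 3 25 131 (array([514.72219509,  13.15335342]), np.float64(0.9437901814462357))
scene 25 45 122 (array([515.32244073,  13.55974216]), np.float64(1.1793453115261787))
scene 45 58 83 (array([515.03950205,  13.38832232]), np.float64(1.1034633815785604))
scene 5 55 311 (array([515.04324193,  13.38801945]), np.float64(1.049794410019203))
wrist 98 [490.3  35.9  67.9] [485.6  30.5  59.9] [494.7  38.9  76.6]
wrist 109 [537.1  42.3  67.3] [533.4  36.5  58.3] [542.8  45.5  77.5]
plate ((516.8963623046875, 13.670551300048828), (110.60892486572266, 108.49769592285156), 7.846092700958252)
scene 16 [534.4  42.8  64.5] [529.9  36.9  59.4] [540.   46.2  75.8]
scene 16 [490.8 -12.3  64.2] [489.  -17.4  59.2] [497.   -6.3  74.5]
scene 17 [485.4  35.7  65.3] [482.8  30.2  59.1] [491.9  39.7  76.1]
plate ((514.0591430664062, 14.582862854003906), (110.32291412353516, 116.05172729492188), 6.595431804656982)
```

View pics/w11.png

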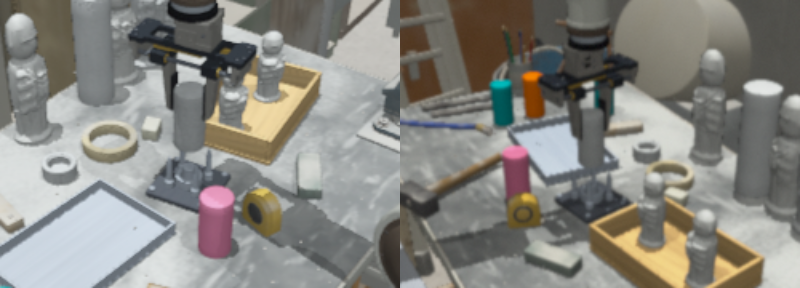

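View pics/w10.png

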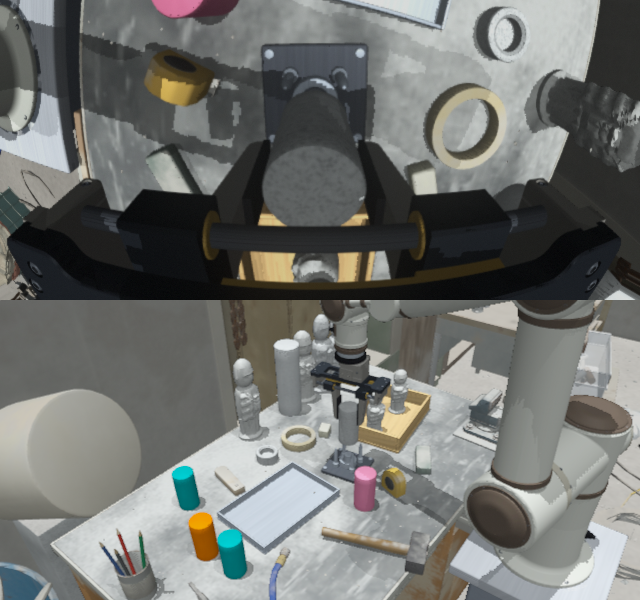

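>>> send_rows(targets=[[0.0005,-0.001,0,0,0,0,1],[0,0,-0.004,0,0,0,1],[0,0,-0.005,0,0,0,1],[0,0,-0.005,0,0,0,1],[0,0,-0.005,0,0,0,1],[0,0,-0.003,0,0,0,1],[0,0,0,0,0,0,1],[0,0,0,0,0,0,1]])

```text
time_s: 16.28
position: [518.3, 13.1, 134.2]
ee_rot: [-3.141, 0.001, 0.12]
ft_force: [0.1, -0.6, -3.7]
grip_width: 0.573
```

>>> send_rows(targets=[[0,0,-0.004,0,0,0,1],[0,0,-0.004,0,0,0,1],[0,0,-0.004,0,0,0,1],[0,0,-0.004,0,0,0,1],[0,0,0,0,0,0,1],[0,0,0,0,0,0,1]])

```text
time_s: 16.78
position: [518.2, 13.1, 118.2]
ee_rot: [-3.141, 0.001, 0.12]
ft_force: [-0.1, 0.5, -4.1]
grip_width: 0.577
```

>>> send_rows(targets=[[-0.001,0.0007,0,0,0,0,1],[0,0,-0.003,0,0,0,1],[0,0,-0.003,0,0,0,1],[0,0,0,0,0,0,1],[0,0,0,0,0,0,1]])

```text
time_s: 17.2
position: [517.3, 13.8, 112.3]
ee_rot: [-3.141, 0.001, 0.12]
ft_force: [0.1, -0.7, -4.0]
grip_width: 0.574
```

>>> send_rows(targets=[[0,0,-0.003,0,0,0,1],[0,0,-0.003,0,0,0,1],[0,0,0,0,0,0,1],[0,0,0,0,0,0,1]])

```text
time_s: 17.53
position: [518.1, 13.6, 107.5]
ee_rot: [3.141, -0.001, 0.12]
ft_force: [-2.1, 0.4, 4.3]
grip_width: 0.575
```

>>> send_rows(targets=[[0,0,-0.003,0,0,0,1],[0,0,-0.003,0,0,0,1],[0,0,0,0,0,0,1],[0,0,0,0,0,0,1]])

```text
time_s: 17.87
position: [518.1, 13.6, 101.4]
ee_rot: [3.141, -0.001, 0.12]
ft_force: [-2.2, -0.1, 5.6]
grip_width: 0.575
```

Plunger contact came where expected. I'm pressing on in small steps.

>>> send_rows(targets=[[0,0,-0.003,0,0,0,1],[0,0,-0.003,0,0,0,1],[0,0,0,0,0,0,1],[0,0,0,0,0,0,1]])

```text
time_s: 18.2
position: [518.1, 13.6, 95.7]
ee_rot: [3.141, -0.001, 0.12]
ft_force: [-1.9, 0.8, 8.3]
grip_width: 0.575
```

>>> send_rows(targets=[[0,0,-0.001,0,0,0,1],[0,0,-0.001,0,0,0,1],[0,0,0,0,0,0,1],[0,0,0,0,0,0,1]])

```text
time_s: 18.53
position: [518.1, 13.6, 93.8]
ee_rot: [3.141, -0.001, 0.12]
ft_force: [-3.9, -0.0, 8.2]
grip_width: 0.573
```

>>> send_rows(targets=[[0,0,-0.0005,0,0,0,1],[0,0,0,0,0,0,1],[0,0,0,0,0,0,1]])

```text
time_s: 18.78
position: [518.1, 13.6, 93.4]
ee_rot: [3.141, -0.001, 0.12]
ft_force: [-3.3, 0.8, 7.9]
grip_width: 0.577
```

>>> send_rows(targets=[[0,0,-0.0005,0,0,0,1],[0,0,0,0,0,0,1],[0,0,0,0,0,0,1]])

```text
time_s: 19.03
position: [518.1, 13.7, 92.9]
ee_rot: [3.141, -0.001, 0.12]
ft_force: [-3.4, 1.1, 9.1]
grip_width: 0.571
```

>>> send_rows(targets=[[0,0,-0.0005,0,0,0,1],[0,0,0,0,0,0,1],[0,0,0,0,0,0,1]])

```text
time_s: 19.28
position: [518.2, 13.6, 92.8]
ee_rot: [3.141, -0.001, 0.12]
ft_force: [-4.6, 1.0, 10.5]
grip_width: 0.576
```

>>> send_rows(targets=[[0,0,-0.0005,0,0,0,1],[0,0,0,0,0,0,1],[0,0,0,0,0,0,1]])

```text
time_s: 19.53
position: [518.2, 13.6, 92.7]
ee_rot: [3.141, -0.001, 0.12]
ft_force: [-5.4, 0.8, 14.4]
grip_width: 0.574
```

>>> send_rows(targets=[[0,0,-0.0005,0,0,0,1],[0,0,0,0,0,0,1],[0,0,0,0,0,0,1],[0,0,0,0,0,0,1],[0,0,0,0,0,0,1],[0,0,0,0,0,0,1]])

```text
time_s: 20.03
position: [518.2, 13.6, 92.7]
ee_rot: [3.141, -0.001, 0.12]
ft_force: [-7.0, 0.8, 17.4]
grip_width: 0.578
```

```bash
python3 - <<'E'
from held import *
held('pics/w12.png')
p,d=snapshot('scene');q,e=snapshot('side')
print(observe()['ft_force'],observe()['moment'])
cv2.imwrite('pics/w13.png',np.hstack([cv2.resize(p[100:280,230:480],None,fx=1.6,fy=1.6),cv2.resize(q[100:280,200:450],None,fx=1.6,fy=1.6)])[:,:,::-1])
W=cloud(p,d,get_calibration('scene'))
for lo,hi in ((32,60),(60,88),(32,88)):
    P=sel(W,485,545,-18,45,lo,hi); m=np.hypot(P[:,0]-516,P[:,1]-13)<28.3; print(circ(P[m],26.5))
E
```

```text
20.0333 [518.23609378  13.63848456  92.68916751] [ 3.14099018e+00 -8.11661957e-04  1.20300184e-01] [-7.03480755  0.75620809 17.36971855] 53.14232861777664
wrist 3 25 625 (array([517.36457818,  13.13253616]), np.float64(1.110861702562996))
wrist 25 45 896 (array([517.54101926,  14.08149929]), np.float64(1.8946471081765903))
wrist 45 58 431 (array([517.62371879,  12.36418356]), np.float64(0.1855977058959759))
wrist 5 55 1798 (array([517.50037757,  13.26130992]), np.float64(1.0790433177581011))
scene 3 25 171 (array([513.43649339,  12.65578057]), np.float64(3.181165669190314))
scene 25 45 158 (array([514.25334571,  12.45969168]), np.float64(2.200782934427563))
scene 45 58 71 (array([515.39482725,  12.37838221]), np.float64(0.940281449386493))
scene 5 55 372 (array([514.31382609,  12.53220698]), np.float64(2.1048183106280582))
[-5.75506897  0.46058187 16.3183361 ] [ 0.08250703  1.71706121 -0.0599136 ]
(array([516.18502624,  11.92872186]), np.float64(0.8841612453594472))
(array([515.82740029,  11.80806552]), np.float64(0.9827638015231273))
(array([515.98741533,  11.87108728]), np.float64(0.9441156730628002))
```

View pics/w13.png

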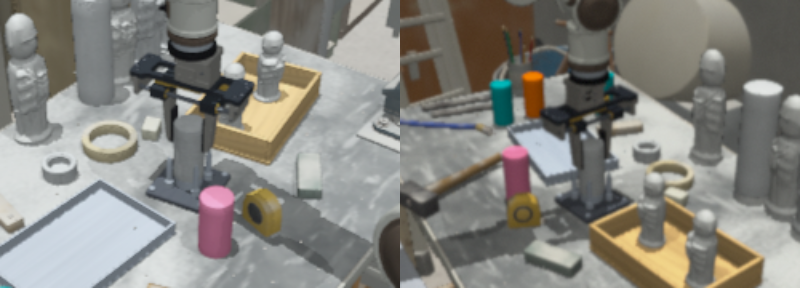

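View pics/w12.png

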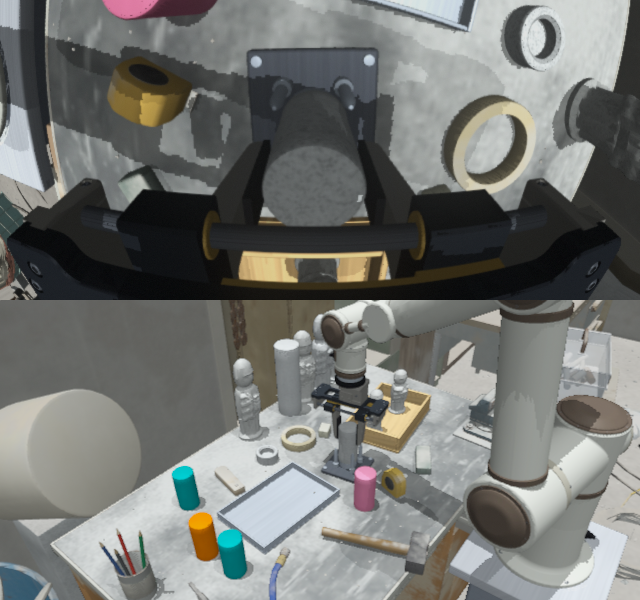

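```bash
python3 - <<'E'
from h import *
p,d=snapshot('scene');W=cloud(p,d,get_calibration('scene'))
P=sel(W,485,545,-20,45,125,150);print('top pts',len(P),np.percentile(P[:,2],[10,50,90]) if len(P) else '')
q,e=snapshot('side');W=cloud(q,e,get_calibration('side'))
for nm,b in [('fin',(480,610,-360,-250)),('stored',(480,610,-200,-120))]:
    for lo,hi in [(70,100),(110,160)]:
        P=sel(W,*b,lo,hi);print(nm,lo,len(P),P.min(0).round(),P.max(0).round())
o=observe();print(o['time_s'],o['position'],o['ft_force'])
print(close_job())
E
```

```text
top pts 271 [129.41836753 135.17564417 138.73618126]
fin 70 211 [ 515. -331.   70.] [ 555. -279.  100.]
fin 110 213 [ 524. -327.  111.] [ 557. -292.  152.]
stored 70 178 [ 514. -191.   70.] [ 559. -141.  100.]
stored 110 177 [ 523. -187.  112.] [ 557. -149.  151.]
20.3333 [518.24596115  13.5972801   92.7102022 ] [-5.73249046  1.06888226 16.89934824]
the job is handed in; nothing more can be done
None
```

The finished figure is standing, let go, in the tote's empty end. The blank is pressed home in the spring seat and still gripped. I handed the job in at 20.3 s; it reports no verdict.

**Figures:** The side camera shows both standing upright. The stored figure's measured extents changed by 1 mm at most after the placement.

**Blank height:** The arm stopped against a hard stop at TCP z 92.7 mm, where I had predicted 92.8 mm for fully home. The top of the blank measures about 137 mm, as it should.

**Blank position:** The cameras put it within about 2 mm of the seat axis, which is inside the 6 mm limit.

**Push:** The vertical force on the tool is a steady 17 N. With the blank's weight added and the spring force taken off, that is about 8 N on the seat ring. This is an estimate, because the ring force is not measured directly.

**Disagreements:**
- A sideways force of about 6–7 N remains, probably friction at the ring or light contact with a post.
- In x, the scene camera reads about 1–3 mm below the wrist camera. I used the wrist camera's values.

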